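Purge the dosing pump and hold its valve cover over the screw holes

TASK

First press the dosing pump's green plunger head all the way down to its stop to empty the chamber, and let it spring back up. Then pick up the aluminium cover plate by its green rib and hold it level about one centimetre above the valve block, clear of the pump, with each threaded hole showing whole through a plate hole (either way round), and finish while still holding it there steadily, ready for the screws. Leave the bottle, the jar and the screw dish where they stand.

Things in the scene. Friction and masses are not known exactly. Their poses are not given: they have to be found in the camera images.
- pump: Dosing pump, fixed: grey base 110 (x) x 270 (y) x 30 mm high; origin at the centre of its underside, on the bench. At its -y end a white valve block, 90 x 116 mm, top 60 mm above the bench, with an open bay and a threaded hole at each corner. 80 mm from the origin to +y a white round tower, 64 mm across, top 80 mm above the bench, carries the plunger; a thin spout points to -x.
- bay_center (a point): Middle of the valve block's top face (pump frame 0, -70, 60 mm).
- thread0 (a point): Centre of threaded hole 0 (8 mm across, at the -x -y corner in pump axes) at the valve block's flat top face, 60 mm above the bench; the four form a rectangle 48 mm (pump x) by 74 mm (pump y).
- thread1 (a point): Centre of threaded hole 1 (8 mm across, at the +x -y corner in pump axes) at the valve block's flat top face, 60 mm above the bench; the four form a rectangle 48 mm (pump x) by 74 mm (pump y).
- thread2 (a point): Centre of threaded hole 2 (8 mm across, at the +x +y corner in pump axes) at the valve block's flat top face, 60 mm above the bench; the four form a rectangle 48 mm (pump x) by 74 mm (pump y).
- thread3 (a point): Centre of threaded hole 3 (8 mm across, at the -x +y corner in pump axes) at the valve block's flat top face, 60 mm above the bench; the four form a rectangle 48 mm (pump x) by 74 mm (pump y).
- plunger_top (a point): Centre of the top of the green plunger head (disc 40 mm across, 12 mm thick, on a 16 mm steel stem); 110 mm above the bench when up; it moves with the plunger.
- plunger (a joint): Plunger travel in m: 0 up, 0.015 fully down at its stop. Spring: it starts to move at 2 N, needs 8 N to be fully down, and comes back up by itself.
- mat: Black rubber service mat, 150 x 170 x 3 mm, fixed flat on the bench; origin at the centre of its underside. The cover plate starts lying on it.
- cover: Loose aluminium cover plate, 78 (x) x 104 (y) x 4 mm thick, 0.10 to 0.20 kg. Origin: centre of its underside; z up. On its top stands a green upright rib to grip, centred, 12 mm thick (x), 46 mm long (y), its top 38 mm above the underside. It may be fitted either way round (half a turn is the same).
- cover_grip (a point): Point inside the rib, 27 mm above the plate's underside: a good TCP point for a grasp from above, fingers closing along the plate's x axis.
- hole0 (a point): Centre of plate hole 0 (16 mm across, straight through, at the -x -y corner in plate axes), on the underside; the four form a rectangle 48 mm (plate x) by 74 mm (plate y).
- hole1 (a point): Centre of plate hole 1 (16 mm across, straight through, at the +x -y corner in plate axes), on the underside; the four form a rectangle 48 mm (plate x) by 74 mm (plate y).
- hole2 (a point): Centre of plate hole 2 (16 mm across, straight through, at the +x +y corner in plate axes), on the underside; the four form a rectangle 48 mm (plate x) by 74 mm (plate y).
- hole3 (a point): Centre of plate hole 3 (16 mm across, straight through, at the -x +y corner in plate axes), on the underside; the four form a rectangle 48 mm (plate x) by 74 mm (plate y).
- amber_bottle: Bystander: amber bottle with white cap, 36 mm across, 75 mm tall, beside the pump; origin at its underside. Leave alone.
- pill_jar: Bystander: white jar with black cap, 50 mm across, 60 mm tall, beside the mat; origin at its underside. Leave alone.
- screw_dish: Bystander: small white dish holding brass thumbscrews, 60 mm across, 16 mm tall, beside the mat; origin at its underside. Leave alone.
Not all that is in view belongs to the job. Of the things that look like the cover, take the one that is farthest to the robot's left at the start.

How it is judged:
On the way, in this order (a step that is already met when the one before it is completed fails the run):
1. the plunger is pressed down to its stop (value of joint plunger above 0.0135 m), for 0.1 s.
2. the plunger is back up and the cover plate is lifted clear of the mat, held by the gripper (value of joint plunger below 0.003 m and height (world z) of cover above 0.02 m and contact force between cover and the fingers above 0.5 N), for 0.2 s.
At the end, for the whole second after the job is handed in: Plate held still in the gripper, level within 5 deg, underside 4 to 20 mm above the valve block, off the pump, each hole centre within 4 mm (horizontally) of its thread's, either way round; plunger up; bottle, jar and dish upright, moved under 20 mm (((horizontal distance between hole0 and thread0 below 0.004 m and horizontal distance between hole1 and thread1 below 0.004 m and horizontal distance between hole2 and thread2 below 0.004 m and horizontal distance between hole3 and thread3 below 0.004 m) or (horizontal distance between hole0 and thread2 below 0.004 m and horizontal distance between hole1 and thread3 below 0.004 m and horizontal distance between hole2 and thread0 below 0.004 m and horizontal distance between hole3 and thread1 below 0.004 m)) and z of cover in the frame of pump between 0.064 and 0.08 m and angle between cover's own z axis and vertical below 0.087 rad and linear speed of cover below 0.02 m/s and angular speed of cover below 0.2 rad/s and contact force between cover and the fingers above 0.5 N and contact force between cover and pump below 0.1 N and value of joint plunger below 0.003 m and distance of each of amber_bottle, pill_jar, screw_dish from where it was at the start of the episode below 0.02 m and angle between each of amber_bottle, pill_jar, screw_dish's own z axis and vertical below 0.3 rad); the arm keeps its last pose, push and grip.
It fails at once if the amber bottle is shoved (over 30 mm) or tipped (distance of amber_bottle from where it was at the start of the episode above 0.03 m or angle between amber_bottle's own z axis and vertical above 0.5 rad).
It fails at once if the pill jar is shoved (over 30 mm) or tipped (distance of pill_jar from where it was at the start of the episode above 0.03 m or angle between pill_jar's own z axis and vertical above 0.5 rad).
It fails at once if the screw dish is shoved (over 30 mm) or tipped (distance of screw_dish from where it was at the start of the episode above 0.03 m or angle between screw_dish's own z axis and vertical above 0.5 rad).
It also fails if it takes over 51 s, if anything falls off the work surface, if the arm or the gripper's body presses on something with over 40 N, if the wrist force passes 120 N, or if a joint passes its speed limit or range.

ROBOT

A 7-joint arm with a two-finger parallel gripper is mounted at the origin on the work surface. World frame = base frame: x ahead of the robot, y to its left, z up, the work surface at z = 0. Lengths are in m, angles in rad, forces in N, time in s.
With the tool pointing down it reaches from about 0.425 to 0.925 m from the base axis. Payload 6.8 kg.
Tool frame: the origin (TCP) lies between the finger pads, 19 mm behind the fingertips; this is the grasp point; z points along the fingers, y is the line along which they close (so a half turn about z gives the same grasp; the last joint's range is limited). The gripper opens to 85 mm and grips with 20 to 120 N. Pads are 22 mm wide; open, the fingers measure 114 mm over their backs; the gripper's body (76 mm by 85 mm) begins 54 mm behind the grasp point. The pads swing forward as they close: fully open they stand 13 mm farther back than shut.
Start: joints at [1.183, 0.477, 0.022, 1.555, -0.011, 1.109, -0.083], TCP at [0.186, -0.649, 0.25] pointing down, gripper open.
Joint ranges: [-2.96, 2.96], [-0.34, 2.1], [-1.41, 1.46], [0.24, 2.44], [-1.37, 4.51], [0.17, 1.92], [-2.96, 2.96]. Speed limits (rad/s): [2.39, 2.39, 3.14, 3.14, 3.14, 3.14, 3.14].

INTERFACE

Orientations are given as a rotation vector (axis times angle).
In Python, from bench import r, eyes gives the robot as it stands.
- The arm moves only by the tool step_arm, never from a script. Its argument "rows" is a list of rows, each a list of 6 numbers: the shift along the world's x, y, z in units of 60 cm (1.0 is 60 cm), then the turn, a rotation vector about the world's x, y, z in units of pi rad (1.0 is pi rad). In form: [[x, y, z, rx, ry, rz], ...]. A call has 1 to 5 rows; each row is the pose to reach, as a shift and turn from the pose commanded when the call began, turning the shorter way round; what a row does not reach only later rows make up. A row lasts 1/12 s, in which the tool goes at most 41.7 mm and 7.16 degrees, less where a joint would pass 70% of its speed; a pose out of reach is approached as far as the arm can. A call with a number of a shift or a turn outside -1 to 1 is refused whole. A call with a gripper value outside its range is refused whole. "jaw" is the closure, from 0 (fully open) to 1 (shut), set as the call begins (left out, the last holds). The fingers move at their own pace and stop on an object; "squeeze" is the grip in N (left out, the last holds). Time passes only in rows, so rows that repeat a pose let the fingers close. It gives the time, the measured TCP pose, the force, the opening and the grip force at its end, in the units of the state.
- r.get_obs(): the state, without advancing time (a new reading comes with each control period).
- eyes.grab_frame(name): name is "scene" or "top" or "wrist"; returns the picture (420x560x3 uint8, red, green, blue); there is no depth.
- eyes.camera_info(name): a dict with "mtx" (3x3 intrinsics, pixels), "k1" (the pictures are not rectified: a ray, as slopes to the right and down, at radius r is drawn at 1 + k1 r^2 times it, then the intrinsics apply), "extrinsics" (4x4, takes a point from camera to world coordinates); the wrist camera has in their place "tool_from_camera" (4x4, takes a point from camera to tool coordinates, whose origin is the TCP and whose axes are the flange's). Camera axes: x right, y down, z forward; pixel columns grow to the right and rows downward; lengths in m; the calibration is good to about 2 mm. A picture is of the moment at which its call begins: read the wrist's pose just before it. camera_info takes no time and is no camera call.
- r.hand_in(): hands the job in; it is judged then, once.
The state is a dict: "clock": time; "joints": joint angles; "qvel": joint speeds; "tau": joint torques, N m; "tcp_pos": TCP position; "orientation": TCP orientation; "contact_force": force on the tool from outside, world axes, zero at the start; "moment": the same for the moment, N m; "grip_width": finger opening in m; "gripper_force": force on a finger pad.
Only numpy, scipy, OpenCV 4.12 (cv2) and the standard library are available. Lean on these libraries where they do the work, as an engineer would, in place of code of your own. Each camera call takes 0.05 s, during which the arm holds its last target. There are 200 camera calls.

## Working session

There is one attempt and no reset: what is moved stays moved. The work goes in short steps, Python scripts to look and compute and a tool call to move; the robot and the scene stay as the last step left them, time stands still between calls to the robot, and variables do not carry over. Pictures are saved under pics/ and viewed, at most 10 in all, crops included, and the job is handed in when it is done.

Besides the shell and the picture viewer there is one more tool, called after "Emit:" as name([rows], argument=value, ...), one row to a line, values as JSON. step_arm: Moves the arm, as the interface text tells. Shifts and turns lie within -1 to 1; 1 stands for 60 cm of shift or pi rad of turn. Its arguments: {"type":"object","properties":{"rows":{"type":"array"},"jaw":{"type":"number"},"squeeze":{"type":"number"}},"required":["rows"]}

```bash
mkdir -p pics; ls
cat > h.py <<'E'
import numpy as np, cv2
from bench import r, eyes
from scipy.spatial.transform import Rotation as R
def grab(n,f=None):
    o=r.get_obs(); im=np.ascontiguousarray(eyes.grab_frame(n)[:,:,::-1])
    if f: cv2.imwrite('pics/'+f,im)
    return im,o
def cam(n,o=None):
    c=eyes.camera_info(n); K=np.array(c['mtx'])
    if 'extrinsics' in c: T=np.array(c['extrinsics'])
    else:
        T=np.eye(4);T[:3,:3]=R.from_rotvec(o['orientation']).as_matrix();T[:3,3]=o['tcp_pos'];T=T@np.array(c['tool_from_camera'])
    return K,c['k1'],T
def onplane(n,uv,z,o=None):
    K,k,T=cam(n,o); uv=np.atleast_2d(uv).astype(float)
    p=cv2.undistortPoints(uv.reshape(-1,1,2),K,np.array([k,0,0,0.]))[:,0]
    d=np.c_[p,np.ones(len(p))]@T[:3,:3].T
    return T[:3,3]+d*((z-T[2,3])/d[:,2])[:,None]
def project(n,P,o=None):
    K,k,T=cam(n,o); Ti=np.linalg.inv(T)
    return cv2.projectPoints(np.atleast_2d(P).astype(float),cv2.Rodrigues(Ti[:3,:3])[0],Ti[:3,3],K,np.array([k,0,0,0.]))[0][:,0]
E
python3 - <<'E'
from h import *
a,o=grab('top','top0.png');b,_=grab('scene','scene0.png')
print(o)
for n in('top','scene'):print(cam(n))
print(eyes.camera_info('wrist'))
E
```

```text
pics
{'clock': 0.0, 'joints': array([ 1.18288682,  0.4778042 ,  0.02233023,  1.55648046, -0.01147241,
        1.10925816, -0.08311946]), 'qvel': array([-3.60861942e-04,  5.31788481e-04,  2.28012826e-04, -2.65853028e-04,
        2.79135928e-05,  5.39170536e-04, -8.16550289e-04]), 'tau': array([ 8.07487122e-04, -5.96462667e+01,  1.60864189e+00, -2.81201077e+01,
        1.25771749e-02,  9.40417754e-03,  5.92577592e-06]), 'tcp_pos': array([ 0.18624757, -0.64821305,  0.24901049]), 'orientation': array([-3.10913354e+00, -4.37878804e-01,  6.40010836e-04]), 'contact_force': array([-0.45163829,  0.15617817,  0.62791102]), 'moment': array([ 0.01847699,  0.04123161, -0.05971298]), 'gripper_force': 0.0, 'grip_width': 0.08535286812932259}
(array([[420.2025106 ,   0.        , 276.71871077],
       [  0.        , 420.2025106 , 204.25893785],
       [  0.        ,   0.        ,   1.        ]]), -0.1029757387722762, array([[ 0.02241337, -0.99170948,  0.12653042,  0.46574351],
       [-0.99958917, -0.02449109, -0.01488878, -0.05519518],
       [ 0.01786422, -0.12614473, -0.99185099,  1.07145213],
    
[... 334 characters left out ...]
59794332, -0.54048422],
       [ 0.0193414 , -0.84271836, -0.53800714,  0.55746838],
       [ 0.        ,  0.        ,  0.        ,  1.        ]]))
{'mtx': array([[324.69132159,   0.        , 278.31682457],
       [  0.        , 324.69132159, 212.45699932],
       [  0.        ,   0.        ,   1.        ]]), 'k1': 0.020222891469800185, 'tool_from_camera': array([[ 8.01977481e-04, -9.55815585e-01, -2.93965856e-01,
         7.46447499e-02],
       [ 9.99999531e-01,  9.25971281e-04, -2.82620158e-04,
        -9.40233791e-05],
       [ 5.42336691e-04, -2.93965491e-01,  9.55815880e-01,
        -1.23799386e-01],
       [ 0.00000000e+00,  0.00000000e+00,  0.00000000e+00,
         1.00000000e+00]])}
```

View pics/top0.png

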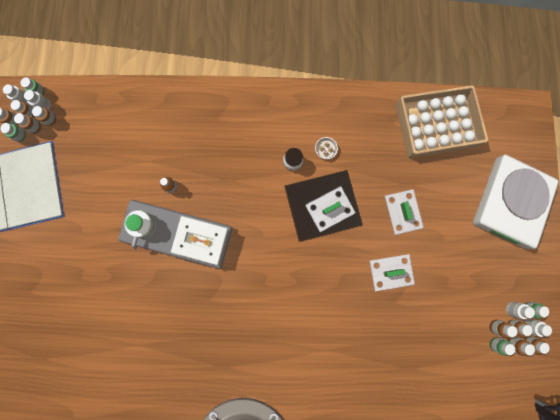

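View pics/scene0.png

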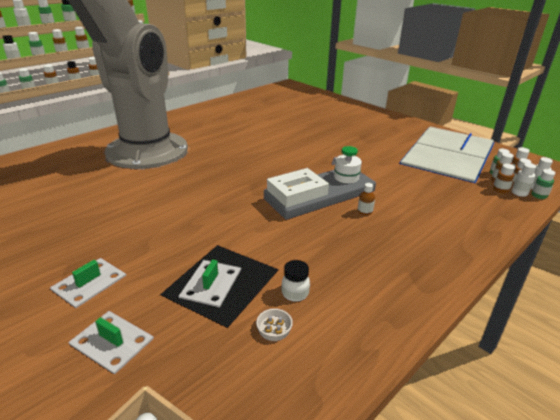

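The top view shows three plates with green ribs, at about (331,209) on the mat, (404,212) and (392,272) on the bench. The image's left is +y, so the one on the mat at (331,209) is farthest to the robot's left, and it also matches "lying on the mat". The pump is at (175,235), with its plunger at (134,223) and valve block at (201,240).

Run:
```python
from h import *
im=cv2.imread('pics/top0.png');hsv=cv2.cvtColor(im,cv2.COLOR_BGR2HSV)
g=cv2.inRange(hsv,(50,120,50),(80,255,255))
n,l,s,c=cv2.connectedComponentsWithStats(g)
for i in range(1,n):
    if s[i,4]>40:
        z=.11 if c[i][0]<200 else .041
        print('green',c[i].round(1),s[i,4],onplane('top',c[i],z).round(4))
# plate outline and valve block
w=cv2.inRange(hsv,(0,0,150),(179,60,255))
for nm,(x0,y0,x1,y1),z in(('plate',(285,172,362,240),.007),('block',(168,205,240,275),.06)):
    m=np.zeros_like(w);m[y0:y1,x0:x1]=w[y0:y1,x0:x1]
    k=max(cv2.findContours(m,cv2.RETR_EXTERNAL,cv2.CHAIN_APPROX_NONE)[0],key=cv2.contourArea)
    P=onplane('top',k[:,0],z)[:,:2]
    re=cv2.minAreaRect((P*1000).astype(np.float32)); print(nm,re)
    hull=np.zeros_like(w);cv2.drawContours(hull,[cv2.convexHull(k)],-1,255,-1);hull=cv2.erode(hull,np.ones((3,3)))
    d=cv2.bitwise_and(hull,cv2.inRange(hsv,(0,0,0),(179,255,130)))&~cv2.dilate(g,np.ones((3,3)))
    n,l,s,c=cv2.connectedComponentsWithStats(d)
    for i in range(1,n):
        if s[i,4]>2: print(' dark',c[i].round(1),s[i,4],onplane('top',c[i],z)[0,:2].round(4))
a=cv2.resize(im[170:290,110:430],None,fx=2.5,fy=2.5,interpolation=cv2.INTER_CUBIC);cv2.imwrite('pics/crop.png',a)
im2=cv2.imread('pics/scene0.png');hsv=cv2.cvtColor(im2,cv2.COLOR_BGR2HSV)
g=cv2.inRange(hsv[130:300],(50,120,50),(80,255,255));g[:,:180]=0;g[:,380:]=0
g[:15]=0
n,l,s,c=cv2.connectedComponentsWithStats(g)
for i in range(1,n):
    if s[i,4]>40:
        q=c[i]+[0,130]; print('scene',q,s[i])
```

```text
green [331.5 207.4] 57 [[ 0.5926 -0.2067  0.041 ]]
green [407.4 210.3] 59 [[ 0.5901 -0.3987  0.041 ]]
green [133.5 222.3] 167 [[0.5382 0.26   0.11  ]]
green [395.  272.6] 68 [[ 0.435  -0.3656  0.041 ]]
plate ((594.0216064453125, -208.0411376953125), (77.88532257080078, 104.36627197265625), 29.27936363220215)
 dark [338.  193.7] 24 [ 0.6328 -0.2283]
 dark [312.8 207. ] 23 [ 0.5968 -0.1637]
 dark [346.6 209.9] 27 [ 0.5913 -0.2506]
 dark [322.  223.5] 26 [ 0.555  -0.1876]
block ((504.0611572265625, 115.98968505859375), (119.68331909179688, 94.36780548095703), 76.73849487304688)
 dark [186.5 226.5] 4 [0.5353 0.1461]
 dark [186.4 235. ] 5 [0.5148 0.1454]
 dark [215.8 234. ] 4 [0.5191 0.0746]
 dark [180.8 245.6] 5 [0.489  0.1578]
 dark [210.5 253.5] 4 [0.4721 0.0855]
scene [349.16666667 150.48245614] [342  16  15  10 114]
scene [209.7921147 273.4516129] [203 129  15  30 279]
```

View pics/crop.png

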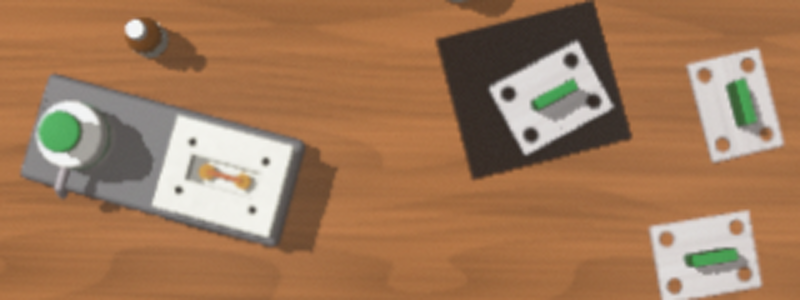

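The crop confirms the target: the plate on the mat at crop (552,97) has four dark holes and is the leftmost of the three. The measurements agree with the given sizes:
- **Plate:** 78x104 mm, centre (0.594,-0.208), short axis at 29.5°.
- **Block:** centre (0.504,0.116), with pump x at about -13°.
- **Plunger:** (0.538,0.260).

I'll move to the plunger first, turning +103° on the way.

Emit:
step_arm([
  [0.267,0.2,0,0,0,0.195],
  [0.267,0.2,0,0,0,0.195],
  [0.267,0.2,0,0,0,0.195],
  [0.267,0.2,0,0,0,0.195],
  [0.267,0.2,0,0,0,0.195],
], jaw=1)

```text
clock: 0.52
tcp_pos: [0.3494, -0.5259, 0.2498]
orientation: [-2.827, -1.368, -0.002]
contact_force: [0.6, -0.1, 0.7]
grip_width: 0.0258
gripper_force: 0.0
```

Emit:
step_arm([
  [0.267,0.2,0,0,0,0.195],
  [0.267,0.2,0,0,0,0.195],
  [0.267,0.2,0,0,0,0.195],
  [0.267,0.2,0,0,0,0.195],
  [0.267,0.2,0,0,0,0.195],
])

```text
clock: 0.93
tcp_pos: [0.5093, -0.4057, 0.2498]
orientation: [-2.284, -2.157, -0.002]
contact_force: [1.2, 0.2, 0.2]
grip_width: 0.0002
gripper_force: 0.0
```

Emit:
step_arm([
  [0.03,0.34,0,0,0,0.185],
  [0.03,0.34,0,0,0,0.185],
  [0.03,0.34,0,0,0,0.185],
  [0.03,0.34,0,0,0,0.185],
  [0.03,0.34,0,0,0,0.185],
])

```text
clock: 1.35
tcp_pos: [0.5245, -0.2021, 0.2497]
orientation: [-1.572, -2.719, -0.0]
contact_force: [0.4, -0.7, 0.4]
grip_width: -0.0001
gripper_force: 0.0
```

Run:
```python
from h import *
o=r.get_obs();print(o['clock'],o['joints'].round(3),o['tcp_pos'],(R.from_rotvec(o['orientation']).as_matrix()).round(3))
```

```text
1.35 [ 0.691  0.343 -0.539  1.8    0.199  1.053  0.601] [ 0.52445918 -0.20208761  0.24972274] [[-0.499  0.867 -0.001]
 [ 0.867  0.499  0.   ]
 [ 0.001 -0.    -1.   ]]
```

Emit:
step_arm([
  [0.01,0.34,0,0,0,0],
  [0.01,0.34,0,0,0,0],
  [0.01,0.34,0,0,0,0],
  [0.01,0.34,0,0,0,0],
  [0.01,0.34,0,0,0,0],
])

```text
clock: 1.77
tcp_pos: [0.5302, 0.0018, 0.2499]
orientation: [-1.581, -2.715, -0.0]
contact_force: [-0.3, 0.2, -0.7]
grip_width: -0.0002
gripper_force: 0.0
```

Emit:
step_arm([
  [0.01,0.34,0,0,0,0],
  [0.01,0.34,0,0,0,0],
  [0.01,0.34,0,0,0,0],
  [0.01,0.34,0,0,0,0],
  [0.01,0.34,0,0,0,0],
])

```text
clock: 2.18
tcp_pos: [0.5362, 0.2058, 0.2498]
orientation: [-1.581, -2.715, -0.0]
contact_force: [1.2, -0.3, -0.0]
grip_width: 0.0002
gripper_force: 0.0
```

Emit:
step_arm([
  [0.003,0.09,-0.13,0,0,0],
  [0.003,0.09,-0.13,0,0,0],
  [0.003,0.09,-0.13,0,0,0],
  [0.003,0.09,-0.13,0,0,0],
  [0.003,0.09,-0.13,0,0,0],
])

```text
clock: 2.6
tcp_pos: [0.5386, 0.2565, 0.1719]
orientation: [-1.581, -2.714, 0.002]
contact_force: [0.4, 0.1, 0.9]
grip_width: -0.0
gripper_force: 0.0
```

Run:
```python
from h import *
im,o=grab('wrist','w1.png');print(o['clock'],o['joints'].round(3),o['tcp_pos'])
g=cv2.inRange(cv2.cvtColor(im,cv2.COLOR_BGR2HSV),(50,120,50),(80,255,255))
n,l,s,c=cv2.connectedComponentsWithStats(g)
for i in range(1,n):
    if s[i,4]>40: print(c[i],s[i],onplane('wrist',c[i],.11,o))
```

```text
2.6 [-0.06   0.515 -0.651  1.787  0.371  0.967 -0.348] [0.53855407 0.25652601 0.17185414]
[282.35265363 229.35265363] [ 252  200   62   59 2864] [[0.5366842 0.2640418 0.11     ]]
```

View pics/w1.png

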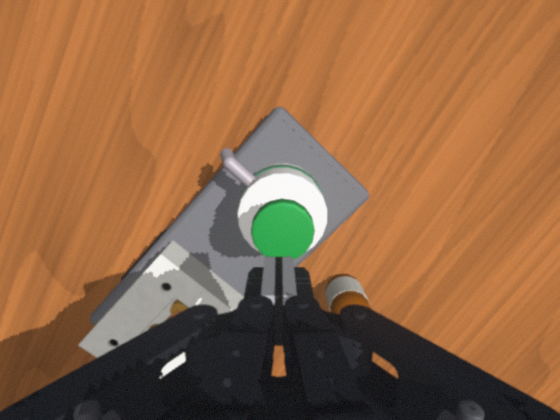

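The wrist view shows the plunger head at (282,229), which casts to (0.537,0.264), and the bottle to its right at (347,297). The head is under the closed tips, so I'll press.

Emit:
step_arm([
  [-0.002,0.009,-0.04,0,0,0],
  [-0.002,0.009,-0.065,0,0,0],
  [-0.002,0.009,-0.08,0,0,0],
  [-0.002,0.009,-0.09,0,0,0],
  [-0.002,0.009,-0.093,0,0,0],
])

```text
clock: 3.07
tcp_pos: [0.5386, 0.2611, 0.1171]
orientation: [1.584, 2.711, -0.0]
contact_force: [-2.0, -3.3, 7.2]
grip_width: -0.0001
gripper_force: 3.2
```

Emit:
step_arm([
  [0,0,-0.004,0,0,0],
  [0,0,-0.008,0,0,0],
  [0,0,-0.008,0,0,0],
  [0,0,-0.008,0,0,0],
  [0,0,-0.008,0,0,0],
])

```text
clock: 3.48
tcp_pos: [0.5387, 0.2612, 0.1138]
orientation: [1.583, 2.71, -0.0]
contact_force: [-3.7, -4.1, 12.0]
grip_width: -0.0
gripper_force: 5.7
```

Emit:
step_arm([
  [0,0,-0.004,0,0,0],
  [0,0,-0.004,0,0,0],
  [0,0,-0.004,0,0,0],
  [0,0,-0.004,0,0,0],
])

```text
clock: 3.82
tcp_pos: [0.5388, 0.2613, 0.1135]
orientation: [1.583, 2.709, -0.001]
contact_force: [-8.0, -8.5, 29.3]
grip_width: 0.0001
gripper_force: 14.3
```

The stop is confirmed: force rose to 29 N with no further travel. Now I'll retreat and go to the plate.

Emit:
step_arm([
  [0,0,0.05,0,0,0],
  [0,0,0.11,0,0,0],
  [0,0,0.18,0,0,0],
  [0,-0.06,0.2,0,0,0],
  [0.005,-0.12,0.2,0,0,0],
])

```text
clock: 4.23
tcp_pos: [0.5422, 0.1937, 0.2352]
orientation: [1.573, 2.713, 0.014]
contact_force: [0.6, -1.1, -0.1]
grip_width: -0.0002
gripper_force: 0.0
```

Emit:
step_arm([
  [0.04,-0.34,0,0,0,0],
  [0.04,-0.34,0,0,0,0],
  [0.04,-0.34,0,0,0,0],
  [0.04,-0.34,0,0,0,0],
  [0.04,-0.34,0,0,0,0],
], jaw=0)

```text
clock: 4.65
tcp_pos: [0.5647, -0.0167, 0.2305]
orientation: [1.583, 2.711, 0.0]
contact_force: [0.7, -0.6, 0.4]
grip_width: 0.0606
gripper_force: 0.0
```

Emit:
step_arm([
  [0.04,-0.325,-0.05,0,0,0],
  [0.04,-0.325,-0.05,0,0,0],
  [0.04,-0.325,-0.05,0,0,0],
  [0.04,-0.325,-0.05,0,0,0],
  [0.04,-0.325,-0.05,0,0,0],
])

```text
clock: 5.07
tcp_pos: [0.5881, -0.2136, 0.1998]
orientation: [1.586, 2.709, -0.002]
contact_force: [0.4, 0.3, -0.4]
grip_width: 0.0854
gripper_force: 0.0
```

Run:
```python
from h import *
im,o=grab('wrist','w2.png');print(o['clock'],o['joints'].round(3),o['tcp_pos'],R.from_rotvec(o['orientation']).as_matrix().round(3))
g=cv2.inRange(cv2.cvtColor(im,cv2.COLOR_BGR2HSV),(50,120,50),(80,255,255))
n,l,s,c=cv2.connectedComponentsWithStats(g)
for i in range(1,n):
    if s[i,4]>40: print(c[i],s[i],onplane('wrist',c[i],.036,o))
```

```text
5.0667 [ 0.646  0.501 -0.542  1.7    0.297  1.021  0.514] [ 0.58809076 -0.2135811   0.19978118] [[-0.489  0.872  0.001]
 [ 0.872  0.489 -0.002]
 [-0.002  0.    -1.   ]]
[285.98786828 193.10918544] [281 167  12  53 577] [[ 0.59157166 -0.20600052  0.036     ]]
[ 67.32268908 251.45630252] [  51  226   35   53 1190] [[ 0.43819818 -0.35802277  0.036     ]]
[195.88700565 339.71374765] [ 173  324   46   33 1062] [[ 0.58763747 -0.38975869  0.036     ]]
[553.99507389 344.75862069] [543 328  17  32 203] [[ 0.91518962 -0.21055911  0.036     ]]
[479.31578947 416.10526316] [473 410  14  10  57] [[ 0.91041775 -0.32414424  0.036     ]]
```

View pics/w2.png

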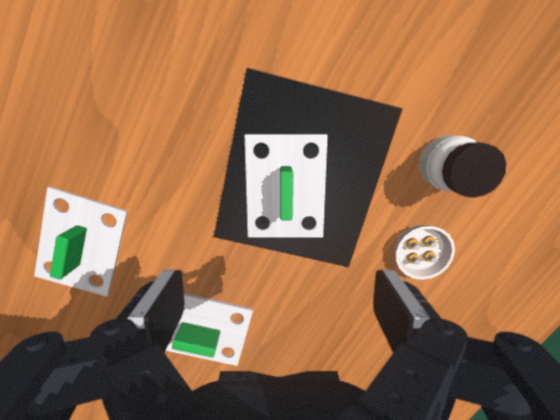

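The wrist view shows the target plate on the mat, with the rib at (286,193) and holes at (262,150), (311,150), (262,222) and (309,222). The fingers are nearly aligned with the plate's x axis. The jar (460,167) and dish (425,252) are to the right.

```bash
cat >> h.py <<'E'
def platefit(H):
    # order-free: 4 hole xy -> centre, short-axis angle deg
    c=H.mean(0); (_,(w,h),_)=cv2.minAreaRect((H*1000).astype(np.float32))
    d=H-c; B=[H[j]-H[i] for i in range(4) for j in range(4) if i!=j]
    L=[b for b in B if abs(np.linalg.norm(b)-.074)<.005]; S=[b for b in B if abs(np.linalg.norm(b)-.048)<.005]
    a=[np.degrees(np.arctan2(b[1],b[0]))%180-90 for b in L]; s=[(np.degrees(np.arctan2(b[1],b[0]))+90)%180-90 for b in S]
    return c.round(4),(w,h),np.round(a,1),np.round(s,1)
E
python3 - <<'E'
from h import *
im=cv2.imread('pics/w2.png');o=r.get_obs();hsv=cv2.cvtColor(im,cv2.COLOR_BGR2HSV)
d=cv2.inRange(hsv,(0,0,0),(179,255,70))
C=[]
n,l,s,c=cv2.connectedComponentsWithStats(d)
for i in range(1,n):
    if 100<s[i,4]<500 and 240<c[i][0]<330 and 130<c[i][1]<240: C.append(c[i]);print(c[i],s[i,4])
H=onplane('wrist',np.array(C),.006,o)[:,:2];print(H.round(4),platefit(H))
g=onplane('wrist',[[286,193]],.036,o)
for p,z in(((425,252),.008),((473,169),.06)):print(onplane('wrist',p,z,o))
E
```

```text
[260.78807947 150.12582781] 151
[310.53061224 150.03401361] 147
[262.12844037 222.1559633 ] 109Traceback (most recent call last):
  File "<stdin>", line 8, in <module>
  File "h.py", line 25, in platefit
    d=H-c; B=[H[j]-H[i] for i in range(4) for j in range(4) if i!=j]
              ~^^^
IndexError: index 3 is out of bounds for axis 0 with size 3
```

Run:
```python
from h import *
im=cv2.imread('pics/w2.png');o=r.get_obs();hsv=cv2.cvtColor(im,cv2.COLOR_BGR2HSV)
d=cv2.inRange(hsv,(0,0,0),(179,255,90))
C=[]
n,l,s,c=cv2.connectedComponentsWithStats(d)
for i in range(1,n):
    if 50<s[i,4]<500 and 245<c[i][0]<325 and 135<c[i][1]<236: C.append(c[i]);print(c[i],s[i,4])
H=onplane('wrist',np.array(C),.006,o)[:,:2];print(H.round(4))
if len(H)==4:print(platefit(H))
for p,z in(((425,252),.008),((473,169),.06)):print(onplane('wrist',p,z,o))
```

```text
[260.67272727 150.10909091] 165
[310.46625767 150.03067485] 163
[262.20967742 222.34677419] 124
[308.375      222.49166667] 120
[[ 0.5525 -0.1949]
 [ 0.5944 -0.1717]
 [ 0.5883 -0.259 ]
 [ 0.63   -0.2361]]
(array([ 0.5913, -0.2154]), (47.82030487060547, 73.61311340332031), array([29.2, 28.9, 29.2, 28.9]), array([29. , 29. , 28.8, 28.8]))
[[ 0.75269416 -0.20475434  0.008     ]]
[[ 0.70892533 -0.11901546  0.06      ]]
```

```bash
cat >> h.py <<'E'
def holes(im,box,lo,hi,v=90):
    d=cv2.inRange(cv2.cvtColor(im,cv2.COLOR_BGR2HSV),(0,0,0),(179,255,v)); x0,y0,x1,y1=box
    n,l,s,c=cv2.connectedComponentsWithStats(d)
    return np.array([c[i] for i in range(1,n) if lo<s[i,4]<hi and x0<c[i][0]<x1 and y0<c[i][1]<y1])
E
python3 - <<'E'
from h import *
im,o=grab('wrist','w3.png');print(o['tcp_pos'],np.abs(o['qvel']).max())
C=holes(im,(235,120,335,236),50,500);print(C)
H=onplane('wrist',C,.006,o)[:,:2]
M=R.from_rotvec(o['orientation']).as_matrix();print('tooly',M[:,1],np.degrees(np.arctan2(M[1,1],M[0,1])))
print(platefit(H))
E
```

```text
[ 0.58734432 -0.22123954  0.19836676] 0.11015202776421848
[[265.43023256 143.19767442]
 [315.65269461 142.80239521]
 [267.06153846 216.57692308]
 [313.888      216.456     ]]
tooly [ 0.87588616  0.48250898 -0.00291736] 28.84953046979903
(array([ 0.5925, -0.2073]), (47.90793228149414, 74.01190185546875), array([29.5, 29.5, 29.5, 29.5]), array([29.3, 29.3, 29.1, 29.1]))
```

The settled image gives the plate at (0.5925,-0.2073), 29.3°, which agrees with the top view. The earlier reading was taken while the arm was still swinging. I'll descend partway with the jaws part closed.

Emit:
step_arm([
  [0.003,0.003,-0.05,0,0,0.002],
  [0.003,0.003,-0.1,0,0,0.002],
  [0.003,0.003,-0.15,0,0,0.002],
  [0.003,0.003,-0.17,0,0,0.002],
  [0.003,0.003,-0.17,0,0,0.002],
], jaw=0.45, squeeze=50)

```text
clock: 5.58
tcp_pos: [0.5883, -0.2063, 0.0948]
orientation: [-1.571, -2.715, 0.002]
contact_force: [-0.2, -0.1, 0.7]
grip_width: 0.047
gripper_force: 0.0
```

Emit:
step_arm([
  [0,0,0,0,0,0],
  [0,0,0,0,0,0],
  [0,0,0,0,0,0],
  [0,0,0,0,0,0],
])

```text
clock: 5.92
tcp_pos: [0.5913, -0.2068, 0.0988]
orientation: [1.572, 2.717, 0.001]
contact_force: [0.8, 0.2, 0.1]
grip_width: 0.0471
gripper_force: 0.0
```

Run:
```python
from h import *
im,o=grab('wrist','w4.png');M=R.from_rotvec(o['orientation']).as_matrix()
print(o['tcp_pos'],np.abs(o['qvel']).max(),np.degrees(np.arctan2(M[1,1],M[0,1])),M[2],o['grip_width'])
print('err',np.array([.5925,-.2073])-o['tcp_pos'][:2])
```

```text
[ 0.59131275 -0.2068115   0.09883967] 0.009377966959419778 29.881788173308344 [-0.00222219  0.00192686 -0.99999567] 0.04708360732249775
err [ 0.00118725 -0.0004885 ]
```

View pics/w4.png

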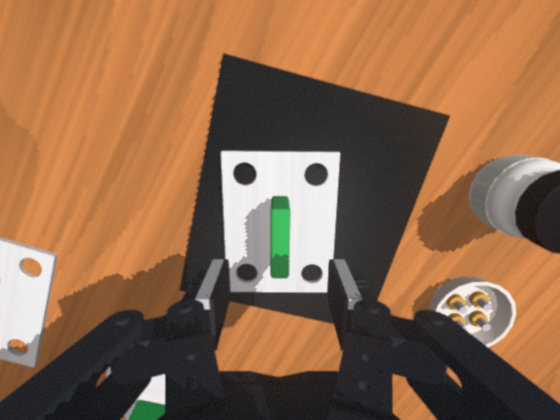

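The rib at (280,237) is centred between the finger pads (215 and 345). Descending to z = 0.030, then gripping.

Emit:
step_arm([
  [0.002,-0.001,-0.04,0,0,-0.002],
  [0.002,-0.001,-0.08,0,0,-0.002],
  [0.002,-0.001,-0.105,0,0,-0.002],
  [0.002,-0.001,-0.114,0,0,-0.002],
  [0.002,-0.001,-0.114,0,0,-0.002],
])

```text
clock: 6.38
tcp_pos: [0.5906, -0.2069, 0.0275]
orientation: [-1.58, -2.712, 0.001]
contact_force: [0.0, 0.3, 0.2]
grip_width: 0.0469
gripper_force: 0.0
```

Emit:
step_arm([
  [0,0,0,0,0,0],
  [0,0,0,0,0,0],
  [0,0,0,0,0,0],
  [0,0,0,0,0,0],
  [0,0,0,0,0,0],
], jaw=1, squeeze=50)

```text
clock: 6.8
tcp_pos: [0.5925, -0.2074, 0.03]
orientation: [1.581, 2.712, 0.001]
contact_force: [-1.2, -0.2, 7.1]
grip_width: 0.0113
gripper_force: 49.7
```

Emit:
step_arm([
  [0,0,0,0,0,0],
  [0,0,0.01,0,0,0],
  [0,0,0.03,0,0,0],
  [0,0,0.06,0,0,0],
  [0,0,0.1,0,0,0],
])

```text
clock: 7.22
tcp_pos: [0.59, -0.2069, 0.0885]
orientation: [-1.58, -2.712, 0.001]
contact_force: [-0.0, -0.1, -2.6]
grip_width: 0.0115
gripper_force: 48.7
```

Emit:
step_arm([
  [-0.01,0.04,0.05,0,0,-0.02],
  [-0.025,0.1,0.1,0,0,-0.05],
  [-0.04,0.16,0.14,0,0,-0.08],
  [-0.06,0.22,0.15,0,0,-0.1],
  [-0.073,0.27,0.15,0,0,-0.118],
])

```text
clock: 7.63
tcp_pos: [0.5481, -0.0429, 0.1823]
orientation: [2.056, 2.37, 0.005]
contact_force: [0.7, 0.6, -1.2]
grip_width: 0.0113
gripper_force: 48.8
```

Emit:
step_arm([
  [-0.02,0.06,0,0,0,-0.03],
  [-0.04,0.12,0,0,0,-0.06],
  [-0.055,0.18,0,0,0,-0.09],
  [-0.065,0.24,0,0,0,-0.11],
  [-0.073,0.268,0,0,0,-0.118],
])

```text
clock: 8.05
tcp_pos: [0.5024, 0.1211, 0.18]
orientation: [-2.455, -1.959, -0.004]
contact_force: [0.2, 0.8, -1.6]
grip_width: 0.011
gripper_force: 48.8
```

Emit:
step_arm([
  [0,0,-0.02,0,0,0],
  [0,0,-0.04,0,0,0],
  [0,0,-0.05,0,0,0],
  [0,0,-0.05,0,0,0],
  [0,0,-0.05,0,0,0],
])

```text
clock: 8.47
tcp_pos: [0.5037, 0.114, 0.148]
orientation: [-2.46, -1.954, 0.003]
contact_force: [-1.1, -0.7, -1.7]
grip_width: 0.0116
gripper_force: 48.8
```

Run:
```python
from h import *
a,o=grab('wrist','w5.png');b,_=grab('top','t5.png');c,_=grab('scene','s5.png')
M=R.from_rotvec(o['orientation']).as_matrix()
print(o['tcp_pos'],np.abs(o['qvel']).max(),np.degrees(np.arctan2(M[1,1],M[0,1])),M[2],o['joints'].round(2),o['gripper_force'])
cv2.imwrite('pics/c5.png',np.hstack([a[:,60:500],cv2.resize(c[80:280,200:420],(352,320)).copy() if 0 else cv2.copyMakeBorder(cv2.resize(c[120:240,230:410],(360,240),interpolation=cv2.INTER_CUBIC),0,180,0,0,cv2.BORDER_CONSTANT)]))
```

```text
[0.50367602 0.1140325  0.14797188] 0.014888908671965588 -13.073866943064692 [-0.00109055 -0.00141309 -0.99999841] [ 0.05  0.39 -0.48  2.    0.24  0.81 -0.8 ] 48.79401683807373
```

View pics/c5.png

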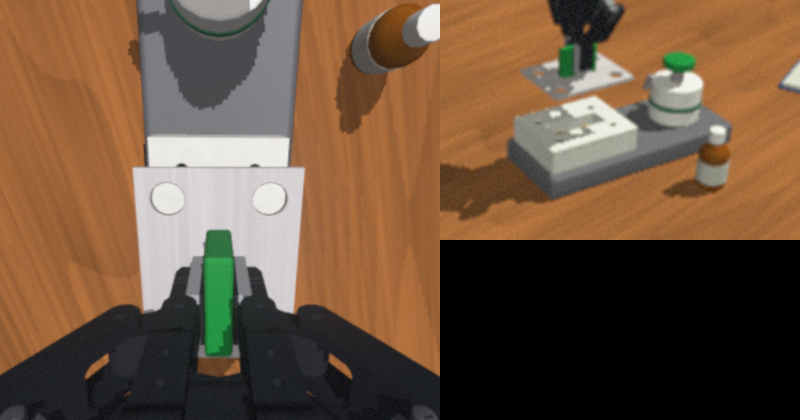

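The wrist crop shows the plate held level, with its far holes at crop (168,198) and (270,198), and thread tops just peeking out at (181,166) and (254,166). It is aligned in angle with the pump. The scene crop shows the plunger is up. I'll lower toward the hold height.

Emit:
step_arm([
  [0.001,0.002,-0.03,0,0,0],
  [0.001,0.002,-0.055,0,0,0],
  [0.001,0.002,-0.07,0,0,0],
  [0.001,0.002,-0.075,0,0,0],
  [0.001,0.002,-0.078,0,0,0],
])

```text
clock: 9.03
tcp_pos: [0.5044, 0.1166, 0.1016]
orientation: [-2.458, -1.956, 0.001]
contact_force: [0.0, -0.1, -0.8]
grip_width: 0.0112
gripper_force: 48.9
```

Emit:
step_arm([
  [0,0,0,0,0,0],
  [0,0,0,0,0,0],
  [0,0,0,0,0,0],
  [0,0,0,0,0,0],
  [0,0,0,0,0,0],
])

```text
clock: 9.45
tcp_pos: [0.5047, 0.1169, 0.1022]
orientation: [2.458, 1.956, 0.001]
contact_force: [-0.5, 0.1, -1.2]
grip_width: 0.0111
gripper_force: 48.9
```

Run:
```python
from h import *
a,o=grab('wrist','w6.png');b,_=grab('top','t6.png')
M=R.from_rotvec(o['orientation']).as_matrix()
print(o['tcp_pos'],np.abs(o['qvel']).max(),np.degrees(np.arctan2(M[1,1],M[0,1])),M[2],o['gripper_force'],o['contact_force'])
x=cv2.resize(a[120:320,190:390],(600,600),interpolation=cv2.INTER_CUBIC)
y=cv2.resize(b[200:280,165:240],(200,213),interpolation=cv2.INTER_CUBIC)
cv2.imwrite('pics/c6.png',np.hstack([x,cv2.copyMakeBorder(y,0,387,0,0,cv2.BORDER_CONSTANT)]))
```

```text
[0.50466471 0.1168888  0.1022164 ] 0.0018236677744505982 -12.95329465247318 [ 2.94513242e-04  6.97118759e-04 -9.99999714e-01] 48.878143429756165 [-0.52180236  0.07893705 -1.2448884 ]
```

View pics/c6.png

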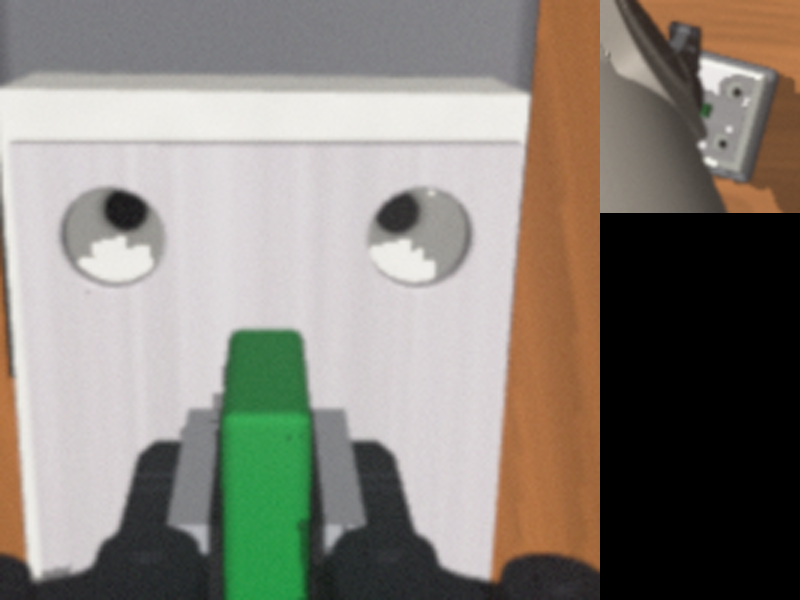

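The crop shows threads at (126,210) and (398,212) and plate holes at (113,236) and (420,236). Each thread shows whole in its hole. I'll turn that into millimetres.

Run:
```python
from h import *
o=r.get_obs();zt=o['tcp_pos'][2]
f=lambda q:np.array(q)/3.+[190-1/3,120-1/3]
T=onplane('wrist',f([[126,210],[398,212]]),.06,o)[:,:2]
H=onplane('wrist',f([[113,236],[420,236]]),zt-.027+.004,o)[:,:2]
ang=lambda P:np.degrees(np.arctan2(*(P[1]-P[0])[::-1]))
print(T,H,'d',H-T,'mean',(H-T).mean(0),np.linalg.norm(T[1]-T[0]),np.linalg.norm(H[1]-H[0]),ang(T),ang(H))
# top view far-side threads/holes
im=cv2.imread('pics/t6.png')
f=lambda q:np.array(q)*75/200.+[165,200]
t=onplane('top',f([[738,92],[723,144]]-np.array([600,0])),.06)[:,:2];print('top threads near',t)
print('ref threads', [0.5191,0.0746],[0.4721,0.0855])
```

```text
[[0.48857997 0.15793295]
 [0.53471972 0.14698892]] [[0.48922582 0.15806895]
 [0.53575738 0.14740034]] d [[0.00064585 0.00013601]
 [0.00103766 0.00041142]] mean [0.00084176 0.00027371] 0.04741990992460756 0.04773892335440463 -13.34356858862145 -12.913411170793061
top threads near [[0.51791601 0.07218251]
 [0.47090825 0.0839144 ]]
ref threads [0.5191, 0.0746] [0.4721, 0.0855]
```

The error is under 1 mm and 0.5°. Final trim: 3.5 mm lower and a slight -x shift, then settle.

Emit:
step_arm([
  [-0.001,0,-0.003,0,0,-0.001],
  [-0.001,0,-0.006,0,0,-0.001],
  [-0.001,0,-0.006,0,0,-0.001],
  [-0.001,0,-0.006,0,0,-0.001],
  [-0.001,0,-0.006,0,0,-0.001],
])

```text
clock: 9.97
tcp_pos: [0.5038, 0.1168, 0.0981]
orientation: [-2.461, -1.953, 0.0]
contact_force: [-0.1, -0.5, -1.9]
grip_width: 0.0111
gripper_force: 48.9
```

Emit:
step_arm([
  [0,0,0,0,0,0],
  [0,0,0,0,0,0],
  [0,0,0,0,0,0],
  [0,0,0,0,0,0],
  [0,0,0,0,0,0],
])

```text
clock: 10.38
tcp_pos: [0.5038, 0.1168, 0.0982]
orientation: [2.461, 1.953, 0.0]
contact_force: [0.6, -0.1, -1.4]
grip_width: 0.0113
gripper_force: 48.9
```

Run:
```python
from h import *
a,o=grab('wrist','w7.png');c,_=grab('scene')
print(o['tcp_pos'],np.abs(o['qvel']).max(),o['gripper_force'],o['contact_force'])
x=cv2.resize(a[160:230,200:360],(640,280),interpolation=cv2.INTER_CUBIC)
y=cv2.resize(c[130:220,240:400],(533,300),interpolation=cv2.INTER_CUBIC)
cv2.imwrite('pics/c7.png',np.vstack([x,cv2.copyMakeBorder(y,0,0,0,107,cv2.BORDER_CONSTANT)]))
```

```text
[0.50384227 0.11680076 0.09823365] 0.0016036406393904893 48.8774049282074 [ 0.56886385 -0.05310186 -1.37313672]
```

View pics/c7.png

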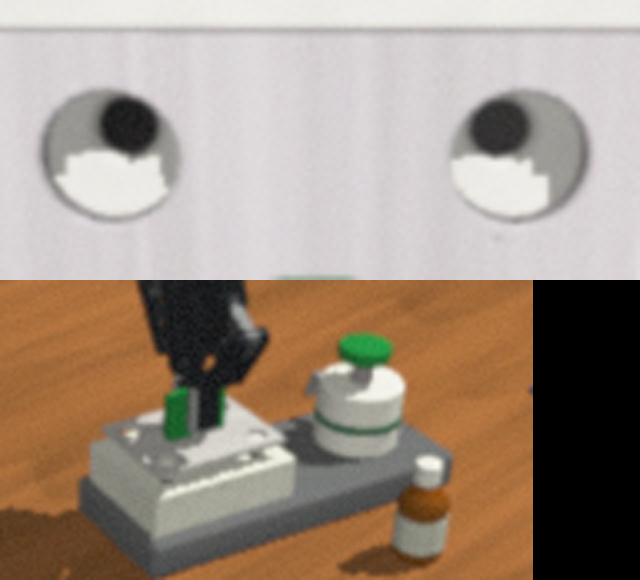

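The threads at (129,125) and (499,127) show whole through the plate holes at (112,155) and (519,155). The plate is level just above the block, the plunger is up and the arm is still, so I'll hand in.

```bash
python3 -c "
from bench import r
print(r.hand_in())"
```

```text
the job is handed in; nothing more can be done
None
```

I pressed the plunger to its stop and it sprang back up, then handed in with the cover plate held steady and level about 11 mm above the valve block, the holes I could measure within about 1 mm of their threads; the verdict was not shown.

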